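Change over the parts trays

TASK

Three low tray units with clear covers stand on the bench, and only one tray may be out at a time. First push the empty tray, which was left part-way out, fully home; then hook a fingertip behind the front lip of the tray that holds the small electric motor and draw it all the way out to its stop, without pinching the tray's front. Leave the tray with the copper coil shut, do not touch the motor or the coil, leave the film canister and eraser where they are, and finish clear of everything.

Things in the scene. Friction and masses are not known exactly. Their poses are not given: they have to be found in the camera images.
- empty_lip (a point): Middle of the top edge of the empty tray's front lip, 38.5 mm above the bench; moves with the tray. +x runs into the unit (home = +x, out = -x), y along the lip, z up. All three trays are alike: blue, grey front 7 mm thick centred on this point plus facing and label holder (outermost 7 mm in front of it), 108 wide, lower edge 6 above the bench.
- motor_lip (a point): The same point and axes on the tray with the motor. Behind each lip is an open finger well, never covered, even when shut: 3.5 to 57 mm behind this point (+x), 92 wide (y), its floor 8 above the bench. Then a 3 mm divider, 32 above the bench, and the parts compartment, 60 to 134 behind this point, under the clear cover when shut.
- coil_lip (a point): The same point and axes on the tray with the copper coil, which stays shut.
- empty_unit: Unit of the empty tray; origin on the bench under its centre, 69.5 mm behind the lip when home; axes as the lip's, yaw varies. All three units are alike: a grey sheet-metal box fixed to the bench, 146 long (x) x 112 wide x 45 high, open at the front, with a flat clear cover on its rear 82 mm.
- motor_unit: Unit of the tray with the motor.
- coil_unit: Unit of the tray with the coil.
- empty_tray (a joint): How far the empty tray is out, m: 0 fully home (hard stop), 0.085 fully out (hard stop). Slides against about 1.2 N of friction and stays where it is left. Starts 0.035 to 0.065 out.
- motor_tray (a joint): The same for the tray with the motor; starts 0 to 0.012 out.
- coil_tray (a joint): The same for the tray with the coil; starts shut (0).
- motor_mid (a point): Centre of the small grey electric motor, 40 x 24 x 15, lying loose in the parts compartment of its tray.
- coil_mid (a point): Centre of the copper wire coil, a ring 56 across and 8 high, lying loose in the parts compartment of its tray.
- motor_facing (a point): Centre of the outer face of the 2 mm facing plate (100 wide, 29 high, its top 2.5 below the lip's) on the outside of the front of the motor's tray; rides with the tray. It is touched when the front is pinched.
- the_motor: The motor; origin under its centre.
- the_coil: The coil; origin under its centre.
- pot: Black film canister with a grey lid, 34 across, 50 high, standing in front of the trays, nearer the robot; origin under its centre.
- rubber: Blue and white eraser, 21 x 50 x 12, lying on the 2 mm green mat to the right of the trays; origin under its centre.

How it is judged:
By the outcome, as a careful person would: the job done as asked, in the order asked, and still so for the second after the job is handed in, with the robot touching nothing.
It also fails if it takes over 54 s, if anything falls off the work surface, if the arm or the gripper's body presses on something with over 40 N, if the wrist force passes 120 N, or if a joint passes its speed limit or range.

ROBOT

A 7-joint arm with a two-finger parallel gripper is mounted at the origin on the work surface; the furniture and walls round the work are solid. World frame = base frame: x ahead of the robot, y to its left, z up, the work surface at z = 0. Lengths are in m, angles in rad, forces in N, time in s.
With the tool pointing down it reaches from about 0.35 to 0.9 m from the base axis. Payload 19.9 kg.
Tool frame: the origin (TCP) lies on the centre line of the jaws, within the pads' length; the fingertips stand bot.tip_extent ahead of it and the grasp point (between the pads) lies 8 mm behind it (bot.tip_extent is the distance from the TCP to the fingertips, in m); z points along the fingers, y is the line along which they close (so a half turn about z gives the same grasp; the last joint's range is limited). The gripper opens to 85 mm and grips with 20 to 120 N. Pads are 22 mm wide; open, the fingers measure 114 mm over their backs; the gripper's body (76 mm by 85 mm) begins 54 mm behind the grasp point. The pads swing forward as they close: fully open they stand 13 mm farther back than shut.
Start: joints at [1.256, 0.417, -0.01, 1.614, 0.005, 1.111, -0.053], TCP at [0.168, -0.602, 0.242] pointing down, gripper open.
Joint ranges: [-2.81, 2.81], [-0.39, 2.02], [-1.27, 1.25], [0.06, 2.57], [-1.19, 4.33], [0.19, 2], [-2.82, 2.82]. Speed limits (rad/s): [1.89, 1.89, 2.39, 2.39, 3.01, 3.01, 3.01].

INTERFACE

Orientations are given as a rotation vector (axis times angle).
In Python, from station import bot gives the robot as it stands.
- The arm moves only by the tool jog_arm, never from a script. Its argument "deltas" is a list that holds one entry, the list of rows, each a list of 5 numbers: the shift along the tool's x, y, z as a fraction of full scale, then the turn about the tool's z as a fraction of full scale, then the closure, from -1 (fully open) to 1 (shut), so that 0 is half open. In form: [[[tx, ty, tz, spin, fingers], ...]]. A call has 1 to 5 rows; each row is the pose to reach, as a shift and turn from the pose commanded when the call began, along the tool's axes at that moment, turning the shorter way round; what a row does not reach only later rows make up. Full scale, the value 1, is 0.5 m for a shift and 180 degrees for a turn. A row lasts 1/8 s, in which the tool goes at most 62.5 mm and 10.7 degrees, less where a joint would pass 70% of its speed; a pose out of reach is approached as far as the arm can. A call with a number of a shift or a turn outside -1 to 1 is refused whole. A call with a gripper value outside its range is refused whole. The fingers move at their own pace and stop on an object; the grip force is fixed at half the most. Time passes only in rows, so rows that repeat a pose let the fingers close. It gives the time, the measured TCP pose, the force, the opening and the grip force at its end, in the units of the state.
- bot.state(): the state, without advancing time (a new reading comes with each control period).
- bot.camera(name): name is "scene" or "top"; returns a dict with "img" (420x560x3 uint8, red, green, blue), "intrinsics" (3x3 intrinsics, pixels), "extrinsics" (4x4, takes a point from world to camera coordinates). Camera axes: x right, y up, looking along -z (the intrinsics and any distortion apply to the point x, -y, -z); pixel columns grow to the right and rows downward; lengths in m; the calibration is good to about 2 mm. A picture is of the moment at which its call begins. There is no depth.
- bot.job_done(): hands the job in; it is judged then, once.
The state is a dict: "time": time; "qpos": joint angles; "dq": joint speeds; "effort": joint torques, N m; "tcp_pos": TCP position; "tool_rot": TCP orientation; "contact_force": force on the tool from outside, world axes, zero at the start; "torque": the same for the moment, N m; "width": opening from 0.0 (shut) to 1.0 (fully open); "grasp_force": force on a finger pad.
Only numpy, scipy, OpenCV 4.12 (cv2) and the standard library are available. Lean on these libraries where they do the work, as an engineer would, in place of code of your own. Each camera call takes 0.05 s, during which the arm holds its last target. There are 200 camera calls.

## Working session

There is one attempt and no reset: what is moved stays moved. The work goes in short steps, Python scripts to look and compute and a tool call to move; the robot and the scene stay as the last step left them, time stands still between calls to the robot, and variables do not carry over. Pictures are saved under pics/ and viewed, at most 10 in all, crops included, and the job is handed in when it is done.

Besides the shell and the picture viewer there is one more tool, called after ">>>" as name(argument=value, ...) on one line, values as JSON. jog_arm: Moves the arm, as the interface text tells. Shift numbers are shares of 0.5 m and turn numbers shares of 180 degrees, none past 1 either way. Its arguments: {"type":"object","properties":{"deltas":{"type":"array"}},"required":["deltas"]}

```bash
mkdir -p pics
python3 - <<'E'
from station import bot
import cv2,numpy as np
s=bot.state();print(s['time'],s['tcp_pos'],s['tool_rot'],s['width'],bot.tip_extent)
for n in ['top','scene']:
    c=bot.camera(n);cv2.imwrite(f'pics/{n}0.png',c['img'][:,:,::-1]);np.savez(f'{n}0.npz',**c);print(c['intrinsics'],c['extrinsics'],c.keys())
E
```

```text
0.0 [ 0.16828243 -0.60157378  0.24164721] [-3.11122841e+00 -4.26969140e-01  4.28241135e-04] 1.0000510639955533 0.011
[[527.45335998   0.         280.99126152]
 [  0.         527.45335998 205.55780904]
 [  0.           0.           1.        ]] [[ 0.0154025  -0.99981947  0.01112639  0.03524304]
 [ 0.99408653  0.01650858  0.10732864 -0.49939664]
 [-0.10749294  0.00940747  0.99416134 -1.29846137]
 [ 0.          0.          0.          1.        ]] dict_keys(['img', 'intrinsics', 'extrinsics'])
[[456.96172806   0.         270.70834428]
 [  0.         456.96172806 207.05333265]
 [  0.           0.           1.        ]] [[-0.67593169 -0.73682953 -0.01409252  0.37413725]
 [ 0.43218235 -0.41180722  0.80226756 -0.23288212]
 [-0.59693783  0.53618753  0.59679826 -0.96165288]
 [ 0.          0.          0.          1.        ]] dict_keys(['img', 'intrinsics', 'extrinsics'])
```

View pics/top0.png

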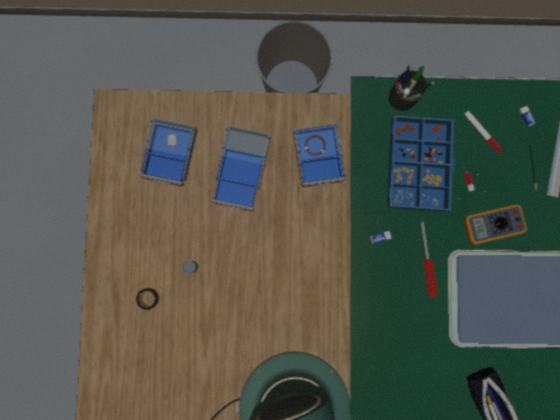

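View pics/scene0.png

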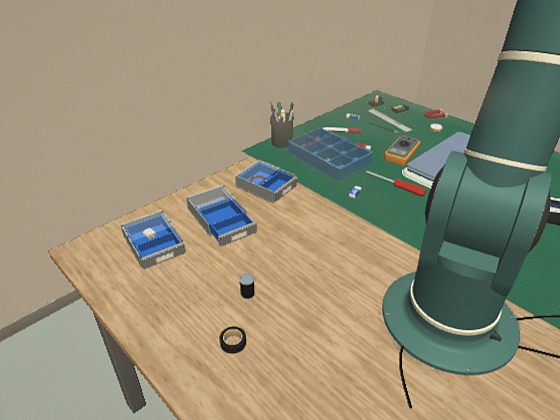

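Top view: motor tray is at left (px ~168,152), the empty one in the middle (~242,168, partly out) and the coil at right (~318,155). The fronts face down in the image, and the canister is at (190,267). I'll zoom in.

```bash
cat > h.py <<'E'
import numpy as np,cv2
def ray(c,px,z):
    K,E=c['intrinsics'],c['extrinsics'];R,t=E[:3,:3],E[:3,3]
    px=np.atleast_2d(np.asarray(px,float));o=-R.T@t
    d=np.c_[(px[:,0]-K[0,2])/K[0,0],-(px[:,1]-K[1,2])/K[1,1],-np.ones(len(px))]@R
    return o+d*((z-o[2])/d[:,2])[:,None]
def proj(c,P):
    K,E=c['intrinsics'],c['extrinsics'];q=np.atleast_2d(P)@E[:3,:3].T+E[:3,3]
    return np.c_[K[0,0]*q[:,0]/-q[:,2]+K[0,2],-K[1,1]*q[:,1]/-q[:,2]+K[1,2]]
E
python3 - <<'E'
from h import *
c=np.load('top0.npz');im=c['img']
cv2.imwrite('pics/crop0.png',cv2.convertScaleAbs(cv2.resize(im[110:220,135:350],None,fx=3.7,fy=3.7,interpolation=cv2.INTER_CUBIC)[:,:,::-1],alpha=1.6))
hsv=cv2.cvtColor(im,cv2.COLOR_RGB2HSV)
m=cv2.inRange(hsv,(105,140,60),(125,255,255));m[:, :135]=0;m[:,350:]=0;m[:110]=0;m[220:]=0
n,l,st,ce=cv2.connectedComponentsWithStats(m)
for i in range(1,n):
    if st[i,4]>40:
        r=cv2.minAreaRect(np.argwhere(l==i)[:,::-1].astype(np.float32));b=cv2.boxPoints(r)
        print(st[i],r,'\n',ray(c,b,.03)[:,:2].round(4).tolist())
print(ray(c,[190,267],.05))
E
```

```text
[157 129  14  10  51] ((163.00001525878906, 134.00001525878906), (7.0710673332214355, 12.727920532226562), 45.0) 
 [[0.6705, 0.3629], [0.6942, 0.341], [0.6815, 0.3279], [0.6578, 0.3497]]
[ 302  130   40   52 1081] ((319.4599609375, 155.22000122070312), (47.23473358154297, 37.61808395385742), 81.8698959350586) 
 [[0.6809, 0.0041], [0.6965, -0.0907], [0.5761, -0.1081], [0.561, -0.0142]]
[310 139  12  13  85] ((315.0000305175781, 145.0), (11.31370735168457, 11.31370735168457), 45.0) 
 [[0.6541, -0.0204], [0.6752, -0.0405], [0.6549, -0.061], [0.6338, -0.0409]]
[ 145  140   41   40 1026] ((165.73077392578125, 157.84616088867188), (37.85041046142578, 38.24264144897461), 11.309932708740234) 
 [[0.5753, 0.3906], [0.6719, 0.3758], [0.6544, 0.2812], [0.558, 0.2967]]
[ 216  154   45   52 1645] ((238.0438995361328, 178.7951202392578), (37.575557708740234, 47.6329460144043), 12.094757080078125) 
 [[0.5143, 0.2097], [0.6335, 0.1879], [0.6149, 0.0946], [0.496, 0.1173]]
[[0.34225798 0.26246224 0.05      ]]
```

View pics/crop0.png

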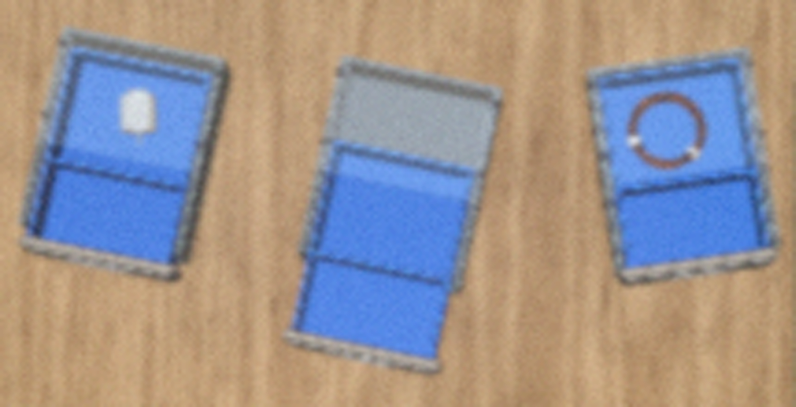

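```bash
cat >> h.py <<'E'
def rows(s,targets,yaw0=None):
    """targets: (x,y,z,yaw of tool x) in world -> row numbers from the current pose (tool down)"""
    from scipy.spatial.transform import Rotation as Ro
    R=Ro.from_rotvec(s['tool_rot']).as_matrix();yaw=np.arctan2(R[1,0],R[0,0])
    for t in targets:
        d=R.T@(np.array(t[:3])-s['tcp_pos'])/.5
        w=(t[3]-yaw+np.pi)%(2*np.pi)-np.pi
        print('row',d.round(4),'spin',round(-w/np.pi,4))
    print('tcp',np.round(s['tcp_pos'],4),'yaw',round(yaw,3),'tilt',R[:,2].round(3),'F',np.round(s['contact_force'],1),'t',s['time'])
E
python3 - <<'E'
from h import *
c=np.load('top0.npz');s=np.load('scene0.npz')
L={}
for n,a in dict(motor=[(25,241),(179,270)],empty=[(288,337),(438,366)],coil=[(621,275),(775,253)]).items():
    p=(np.array(a)+.5)/3.7-.5+[135,110]
    w=ray(c,p,.0385);d=w[0]-w[1];y=np.arctan2(-d[0],d[1]);m=w.mean(0)
    print(n,m.round(4),'len',np.linalg.norm(d).round(4),'yaw',y.round(3)); L[n]=(m,y)
    v=np.array([-np.sin(y),np.cos(y),0]);print(proj(s,[m+v*.054,m,m-v*.054]).round(0).tolist())
img=cv2.resize(s['img'][150:280,110:310],None,fx=4,fy=4,interpolation=cv2.INTER_CUBIC)[:,:,::-1].copy()
for m,y in L.values():
    v=np.array([-np.sin(y),np.cos(y),0])
    for q in proj(s,[m+v*.054,m,m-v*.054]):
        cv2.drawMarker(img,tuple(int(k) for k in (q-[110,150]+.5)*4-.5),(0,0,255),0,12)
cv2.imwrite('pics/chk.png',img)
from station import bot
m,y=L['empty'];u=np.array([np.cos(y),np.sin(y),0]);a=m-u*.05
rows(bot.state(),[(.45,-.3,.24,.27),(a[0],a[1],.15,y),(a[0],a[1],.035,y)])
E
```

```text
motor [0.56   0.341  0.0385] len 0.106 yaw -0.171
[[142.0, 258.0], [163.0, 249.0], [184.0, 241.0]]
empty [0.4978 0.1634 0.0385] len 0.1028 yaw -0.175
[[218.0, 236.0], [238.0, 229.0], [256.0, 221.0]]
coil [ 0.5612 -0.0617  0.0385] len 0.1056 yaw 0.16
[[273.0, 193.0], [285.0, 184.0], [296.0, 176.0]]
row [ 0.7051 -0.4291  0.0038] spin 0.0009
row [ 0.9568 -1.3391  0.1848] spin 0.1426
row [ 0.9568 -1.3388  0.4148] spin 0.1426
tcp [ 0.1683 -0.6016  0.2417] yaw 0.273 tilt [-0.     0.001 -1.   ] F [-0.6 -0.3 -0.6] t 0.1
```

View pics/chk.png

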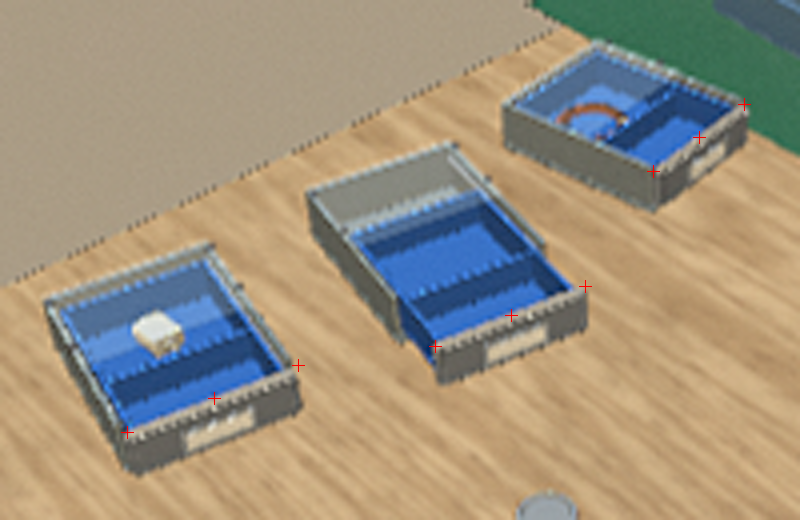

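The lip points from the top view land on the lips in the scene view (lengths 103–106 mm against the given 108), so the measurement holds. Moving.

>>> jog_arm(deltas=[[[0.7,-0.43,0,0,1],[0.7,-0.43,0,0,1],[0.7,-0.43,0,0,1],[0.7,-0.43,0,0,1],[0.7,-0.43,0,0,1]]])

```text
time: 0.72
tcp_pos: [0.3817, -0.3709, 0.2422]
tool_rot: [-3.112, -0.427, 0.0]
contact_force: [1.0, -0.4, -0.2]
width: 0.003
grasp_force: 0.0
```

>>> jog_arm(deltas=[[[0.25,-0.85,0.1,0.14,1],[0.25,-0.85,0.1,0.14,1],[0.25,-0.85,0.1,0.14,1],[0.25,-0.85,0.1,0.14,1],[0.25,-0.85,0.1,0.14,1]]])

```text
time: 1.35
tcp_pos: [0.3846, -0.0693, 0.2082]
tool_rot: [3.13, -0.262, 0.0]
contact_force: [2.1, -0.4, 0.8]
width: -0.002
grasp_force: 0.0
```

```bash
cat > e.py <<'E'
from h import *
from station import bot
M,E=(np.array([.56,.341]),-.165),(np.array([.4978,.1634]),-.178)
def at(T,x,z,dy=0):
    m,y=T;return (*(m+x*np.array([np.cos(y),np.sin(y)])+dy*np.array([-np.sin(y),np.cos(y)])),z,y)
def show(*t):
    s=bot.state();rows(s,t);print('width',s['width'])
    for n,(m,y) in dict(motor=M,empty=E).items():
        d=s['tcp_pos'][:2]-m;print(n,'along',round(d@[np.cos(y),np.sin(y)],4),'across',round(d@[-np.sin(y),np.cos(y)],4))
E
python3 -c "
from e import *
show(at(E,-.05,.15),at(E,-.05,.035))"
```

```text
row [ 0.0458 -0.4977  0.1162] spin 0.0034
row [ 0.0458 -0.4978  0.3462] spin 0.0034
tcp [ 0.3846 -0.0693  0.2082] yaw -0.167 tilt [ 0. -0. -1.] F [ 2.1 -0.4  0.8] t 1.35
width -0.001698456510149772
motor along -0.1057 across -0.4336
empty along -0.0702 across -0.2491
```

>>> jog_arm(deltas=[[[0.045,-0.5,0.12,0.0034,1],[0.045,-0.5,0.12,0.0034,1],[0.045,-0.5,0.12,0.0034,1],[0.045,-0.5,0.12,0.0034,1],[0.045,-0.5,0.12,0.0034,1]]])

```text
time: 1.98
tcp_pos: [0.4482, 0.1754, 0.1472]
tool_rot: [-3.128, 0.271, 0.003]
contact_force: [-0.2, -1.5, 0.2]
width: -0.001
grasp_force: 0.0
```

>>> jog_arm(deltas=[[[0,0,0,0,1],[0,0,0,0,1]]])

```text
time: 2.22
tcp_pos: [0.4488, 0.1702, 0.1485]
tool_rot: [3.128, -0.281, 0.0]
contact_force: [-0.0, -0.7, 1.2]
width: 0.001
grasp_force: 0.0
```

```bash
python3 -c "
from e import *
show(at(E,-.05,.035))
c=bot.camera('scene');i=cv2.resize(c['img'][80:300,110:400],None,fx=2.5,fy=2.5);cv2.imwrite('pics/a1.png',i[:,:,::-1])"
```

```text
row [-0.0011 -0.004   0.227 ] spin -0.0004
tcp [0.4488 0.1702 0.1485] yaw -0.179 tilt [ 0.    -0.001 -1.   ] F [-0.  -0.7  1.2] t 2.225
width 0.0012971042008317727
motor along -0.0817 across -0.1867
empty along -0.0495 across -0.002
```

View pics/a1.png

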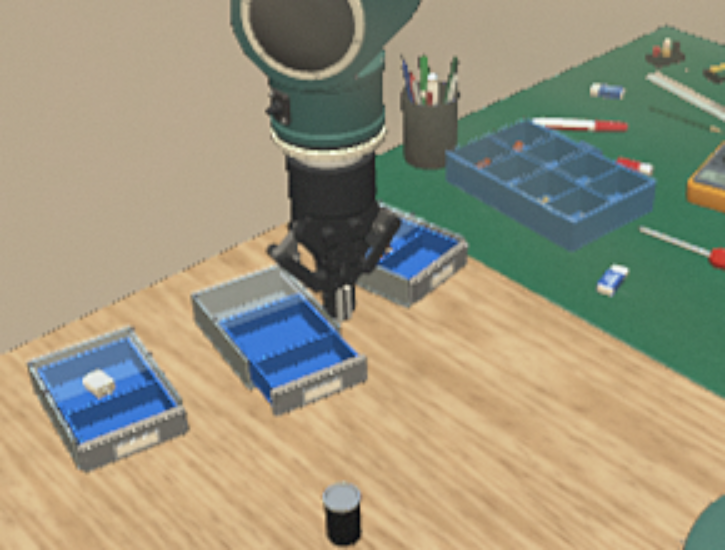

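The gripper is shut, upright and in front of the empty tray, with its tip at image pixel ~(247,207). Descending, then pushing.

>>> jog_arm(deltas=[[[-0.002,-0.004,0.08,0,1],[-0.002,-0.004,0.16,0,1],[-0.002,-0.004,0.226,0,1],[-0.002,-0.004,0.226,0,1],[-0.002,-0.004,0.226,0,1]]])

```text
time: 2.9
tcp_pos: [0.4488, 0.1735, 0.0366]
tool_rot: [-3.129, 0.28, -0.002]
contact_force: [0.0, -0.4, -0.6]
width: -0.002
grasp_force: 0.0
```

```bash
python3 -c "
from e import *
show(at(E,-.0,.035))
c=np.load('scene0.npz');print(proj(c,[[.4488,.1702,.1375],[.4488,.1702,.1245]]))"
```

```text
row [0.1001 0.0025 0.0034] spin -0.0001
tcp [0.4488 0.1735 0.0366] yaw -0.178 tilt [ 0.001  0.    -1.   ] F [ 0.  -0.4 -0.6] t 2.9
width -0.0024589202831536935
motor along -0.0822 across -0.1835
empty along -0.05 across 0.0013
[[246.23572201 206.48939085]
 [246.49285077 210.97271445]]
```

>>> jog_arm(deltas=[[[0.02,0.002,0.003,0,1],[0.045,0.002,0.003,0,1],[0.065,0.002,0.003,0,1],[0.085,0.002,0.003,0,1],[0.105,0.002,0.003,0,1]]])

```text
time: 3.52
tcp_pos: [0.5001, 0.1633, 0.0338]
tool_rot: [3.129, -0.279, -0.001]
contact_force: [-1.4, -0.7, 1.4]
width: -0.003
grasp_force: 0.8
```

>>> jog_arm(deltas=[[[0.012,0,0,0,1],[0.024,0,0,0,1],[0.024,0,0,0,1]]])

```text
time: 3.9
tcp_pos: [0.5118, 0.1613, 0.0338]
tool_rot: [-3.129, 0.279, -0.0]
contact_force: [-0.5, 0.5, -0.1]
width: 0.001
grasp_force: 0.0
```

```bash
python3 -c "
from e import *
show()
c=bot.camera('top');i=cv2.resize(c['img'][100:220,130:350],None,fx=3.6,fy=3.6,interpolation=2);cv2.imwrite('pics/a2.png',cv2.convertScaleAbs(i[:,:,::-1],alpha=1.6))"
```

```text
tcp [0.5118 0.1613 0.0338] yaw -0.178 tilt [ 0.  0. -1.] F [-0.5  0.5 -0.1] t 3.9
width 0.0009747980872513844
motor along -0.018 across -0.1851
empty along 0.0142 across 0.0005
```

View pics/a2.png

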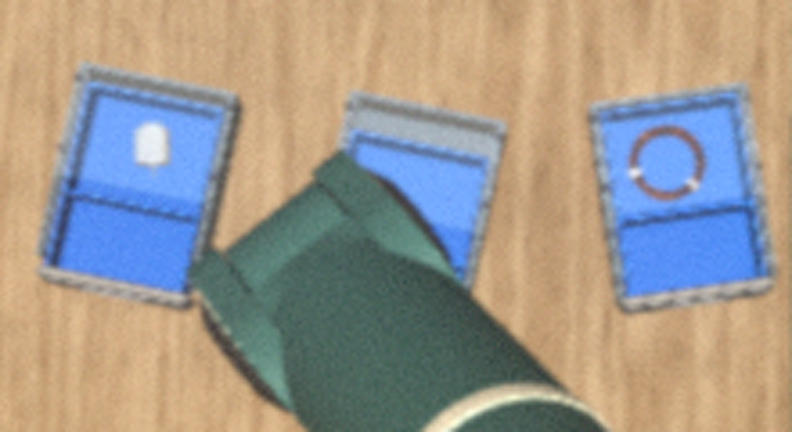

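The tray is following the finger. The gap behind it at the rear of the unit leaves roughly 15–20 mm to go.

>>> jog_arm(deltas=[[[0.01,0,0,0,1],[0.02,0,0,0,1],[0.02,0,0,0,1]]])

```text
time: 4.32
tcp_pos: [0.5217, 0.1595, 0.0339]
tool_rot: [-3.129, 0.279, -0.001]
contact_force: [-0.2, 0.5, 0.5]
width: -0.002
grasp_force: 0.0
```

>>> jog_arm(deltas=[[[0.004,0,0,0,1],[0.008,0,0,0,1],[0.008,0,0,0,1]]])

```text
time: 4.7
tcp_pos: [0.5254, 0.1588, 0.0339]
tool_rot: [-3.129, 0.279, -0.0]
contact_force: [0.4, 0.3, 1.0]
width: -0.001
grasp_force: 0.0
```

>>> jog_arm(deltas=[[[0.004,0,0,0,1],[0.008,0,0,0,1],[0.008,0,0,0,1]]])

```text
time: 5.08
tcp_pos: [0.5294, 0.1581, 0.0338]
tool_rot: [-3.129, 0.279, -0.0]
contact_force: [-0.4, 0.3, -0.2]
width: 0.003
grasp_force: 0.0
```

>>> jog_arm(deltas=[[[0.004,0,0,0,1],[0.008,0,0,0,1],[0.008,0,0,0,1]]])

```text
time: 5.45
tcp_pos: [0.5332, 0.1574, 0.0338]
tool_rot: [-3.129, 0.279, 0.0]
contact_force: [-0.4, 0.0, -0.2]
width: 0.001
grasp_force: 0.2
```

>>> jog_arm(deltas=[[[0.003,0,0,0,1],[0.006,0,0,0,1],[0.006,0,0,0,1]]])

```text
time: 5.82
tcp_pos: [0.5335, 0.1574, 0.0334]
tool_rot: [3.128, -0.277, -0.007]
contact_force: [-19.0, 1.3, 13.0]
width: 0.0
grasp_force: 9.5
```

```bash
python3 -c "
from e import *
show()"
```

```text
tcp [0.5335 0.1574 0.0334] yaw -0.176 tilt [-0.005 -0.001 -1.   ] F [-19.    1.3  13. ] t 5.825
width 0.00037132642474222436
motor along 0.004 across -0.1854
empty along 0.0362 across 0.0004
```

Hard stop reached: 19 N after about 54 mm of travel, within the stated range. Backing off and rising.

>>> jog_arm(deltas=[[[-0.02,0,0,0,1],[-0.05,0,0,0,1],[-0.05,0,-0.06,0,1],[-0.05,0,-0.18,0,1],[-0.05,0,-0.18,0,1]]])

```text
time: 6.45
tcp_pos: [0.5129, 0.1622, 0.1277]
tool_rot: [-3.127, 0.278, -0.01]
contact_force: [0.9, 0.1, -0.5]
width: -0.001
grasp_force: 0.0
```

```bash
python3 -c "
from e import *
show(at(M,.029,.12),at(M,.029,.033))"
```

```text
row [ 0.0875 -0.3694  0.0168] spin -0.004
row [ 0.0864 -0.3689  0.1908] spin -0.004
tcp [0.5129 0.1622 0.1277] yaw -0.178 tilt [ 0.006  0.001 -1.   ] F [ 0.9  0.1 -0.5] t 6.45
width -0.0009821658871744827
motor along -0.0171 across -0.1841
empty along 0.0151 across 0.0015
```

>>> jog_arm(deltas=[[[0.087,-0.37,0,-0.004,1],[0.087,-0.37,0,-0.004,1],[0.087,-0.37,0,-0.004,1],[0.087,-0.37,0,-0.004,1],[0.087,-0.37,0,-0.004,1]]])

```text
time: 7.08
tcp_pos: [0.5862, 0.3355, 0.123]
tool_rot: [3.13, -0.258, -0.001]
contact_force: [-0.7, -1.4, 0.7]
width: 0.002
grasp_force: 0.0
```

>>> jog_arm(deltas=[[[0,0,0,0,1],[0,0,0,0,1]]])

```text
time: 7.32
tcp_pos: [0.5871, 0.3346, 0.1241]
tool_rot: [3.13, -0.261, 0.001]
contact_force: [-0.6, 1.0, 0.7]
width: 0.001
grasp_force: 0.0
```

```bash
python3 -c "
from e import *
show(at(M,.029,.033))
for n in ['scene']:
  c=bot.camera(n);i=cv2.resize(c['img'][140:290,100:310],None,fx=3.7,fy=3.7,interpolation=2)[:,:,::-1].copy()
  p=at(M,.029,.022)
  for k,col in ((.022,(0,0,255)),(.11,(0,255,255))):
    s=bot.state()['tcp_pos'];q=proj(c,[s[0],s[1],k])[0];cv2.drawMarker(i,tuple(int(v) for v in (q-[100,140])*3.7),col,0,12)
  cv2.imwrite('pics/a3.png',i)"
```

```text
row [ 0.0023 -0.0038  0.1822] spin -0.0004
tcp [0.5871 0.3346 0.1241] yaw -0.166 tilt [ 0. -0. -1.] F [-0.6  1.   0.7] t 7.325
width 0.0007236051723331844
motor along 0.0278 across -0.0019
empty along 0.0576 across 0.1843
```

View pics/a3.png

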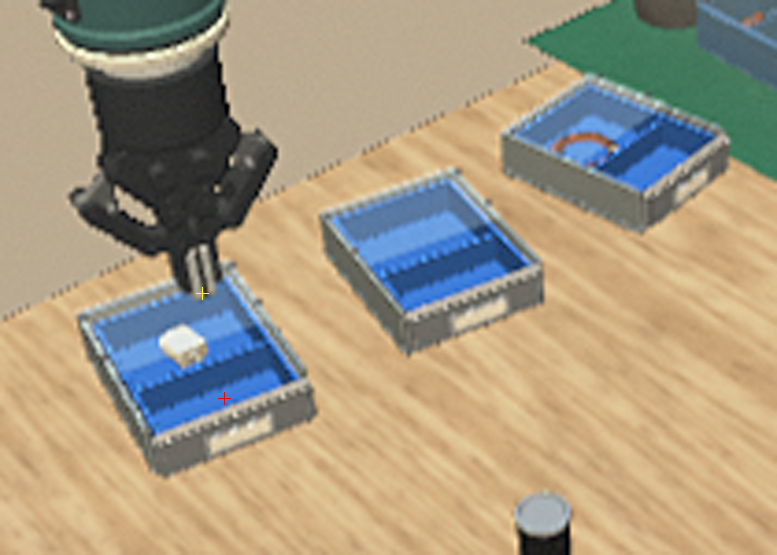

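The empty tray is home, and the tip's landing point (red mark at 224,398 in the crop) is in the motor tray's well. Descending.

>>> jog_arm(deltas=[[[0,-0.003,0.06,0,1],[0,-0.003,0.12,0,1],[0,-0.003,0.18,0,1],[0,-0.003,0.18,0,1],[0,-0.003,0.18,0,1]]])

```text
time: 8.0
tcp_pos: [0.5877, 0.3374, 0.0352]
tool_rot: [-3.13, 0.259, -0.002]
contact_force: [-0.4, -0.1, 1.1]
width: 0.002
grasp_force: 0.0
```

>>> jog_arm(deltas=[[[-0.015,0,0,0,1],[-0.03,0,0,0,1],[-0.045,0,0,0,1],[-0.06,0,0,0,1],[-0.06,0,0,0,1]]])

```text
time: 8.62
tcp_pos: [0.5568, 0.3424, 0.0339]
tool_rot: [3.131, -0.258, -0.001]
contact_force: [0.5, 0.6, -0.3]
width: 0.003
grasp_force: 0.0
```

```bash
python3 -c "
from e import *
show()"
```

```text
tcp [0.5568 0.3424 0.0339] yaw -0.164 tilt [-0.001 -0.    -1.   ] F [ 0.5  0.6 -0.3] t 8.625
width 0.0025848803764599443
motor along -0.0034 across 0.0009
empty along 0.0264 across 0.1866
```

>>> jog_arm(deltas=[[[-0.014,0,0,0,1],[-0.028,0,0,0,1],[-0.042,0,0,0,1],[-0.056,0,0,0,1],[-0.07,0,0,0,1]]])

```text
time: 9.25
tcp_pos: [0.5226, 0.348, 0.0339]
tool_rot: [-3.131, 0.259, 0.0]
contact_force: [1.4, 0.9, 1.2]
width: -0.003
grasp_force: 0.8
```

>>> jog_arm(deltas=[[[-0.01,0,0,0,1],[-0.02,0,0,0,1],[-0.026,0,0,0,1],[-0.026,0,0,0,1]]])

```text
time: 9.75
tcp_pos: [0.5099, 0.35, 0.0338]
tool_rot: [3.131, -0.259, -0.001]
contact_force: [-0.6, 0.9, 0.2]
width: -0.004
grasp_force: 0.0
```

>>> jog_arm(deltas=[[[-0.004,0,0,0,1],[-0.008,0,0,0,1],[-0.008,0,0,0,1]]])

```text
time: 10.12
tcp_pos: [0.5061, 0.3507, 0.0338]
tool_rot: [3.131, -0.259, -0.001]
contact_force: [0.4, -0.1, -0.0]
width: 0.002
grasp_force: 0.0
```

>>> jog_arm(deltas=[[[-0.004,0,0,0,1],[-0.008,0,0,0,1],[-0.008,0,0,0,1]]])

```text
time: 10.5
tcp_pos: [0.5021, 0.3514, 0.0338]
tool_rot: [3.131, -0.259, -0.001]
contact_force: [-0.5, 0.1, -0.5]
width: 0.0
grasp_force: 0.0
```

```bash
python3 -c "
from e import *
show()
c=bot.camera('scene');i=cv2.resize(c['img'][140:290,100:310],None,fx=3.7,fy=3.7,interpolation=2);cv2.imwrite('pics/a4.png',i[:,:,::-1])"
```

```text
tcp [0.5021 0.3514 0.0338] yaw -0.165 tilt [-0. -0. -1.] F [-0.5  0.1 -0.5] t 10.5
width 0.00011744108747529418
motor along -0.0589 across 0.0008
empty along -0.0291 across 0.1858
```

View pics/a4.png

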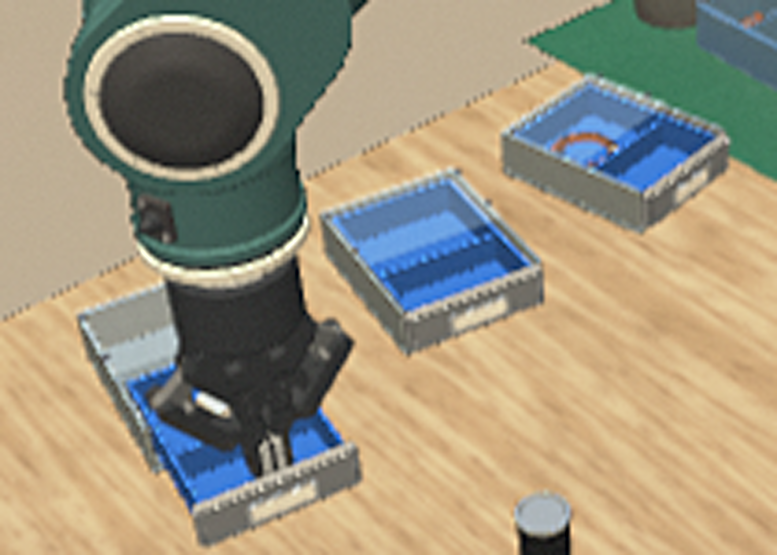

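The fingertip is hooked behind the lip and the tray is coming out, with the stop not yet reached. I'll continue in small steps.

>>> jog_arm(deltas=[[[-0.004,0,0,0,1],[-0.008,0,0,0,1],[-0.008,0,0,0,1]]])

```text
time: 10.92
tcp_pos: [0.4981, 0.3521, 0.0339]
tool_rot: [-3.131, 0.259, 0.0]
contact_force: [-0.6, 0.6, 0.9]
width: -0.004
grasp_force: 0.0
```

>>> jog_arm(deltas=[[[-0.004,0,0,0,1],[-0.008,0,0,0,1],[-0.008,0,0,0,1]]])

```text
time: 11.3
tcp_pos: [0.4959, 0.3524, 0.034]
tool_rot: [-3.13, 0.261, -0.003]
contact_force: [9.7, 1.3, -5.4]
width: 0.002
grasp_force: 4.9
```

>>> jog_arm(deltas=[[[-0.003,0,0,0,1],[-0.006,0,0,0,1],[-0.006,0,0,0,1]]])

```text
time: 11.68
tcp_pos: [0.4957, 0.3523, 0.0342]
tool_rot: [-3.129, 0.263, -0.009]
contact_force: [26.5, -0.1, -16.5]
width: 0.0
grasp_force: 13.0
```

The tray is at its stop: 26 N with no further motion, after about 80 mm of travel. Unhooking and rising.

>>> jog_arm(deltas=[[[0.02,0,0,0,1],[0.038,0,0,0,1],[0.038,0,0,0,1],[0.038,0,-0.06,0,1],[0.038,0,-0.16,0,1]]])

```text
time: 12.3
tcp_pos: [0.5089, 0.3497, 0.1134]
tool_rot: [3.129, -0.258, -0.005]
contact_force: [0.7, -0.2, 1.3]
width: -0.002
grasp_force: 0.0
```

>>> jog_arm(deltas=[[[0,0,-0.1,0,1],[0,0,-0.3,0,1],[0,0,-0.3,0,1],[0,0.3,-0.3,0,1],[0,0.3,-0.3,0,1]]])

```text
time: 12.92
tcp_pos: [0.4888, 0.2257, 0.2638]
tool_rot: [-3.131, 0.257, -0.0]
contact_force: [2.1, -1.4, -0.6]
width: -0.0
grasp_force: 0.0
```

>>> jog_arm(deltas=[[[-0.1,0.5,0,0,1],[-0.1,0.5,0,0,1],[-0.1,0.5,0,0,1],[-0.1,0.5,0,0,1],[-0.1,0.5,0,0,1]]])

```text
time: 13.55
tcp_pos: [0.3977, -0.0146, 0.2638]
tool_rot: [3.129, -0.267, -0.0]
contact_force: [-0.2, 0.8, 0.2]
width: -0.002
grasp_force: 0.0
```

>>> jog_arm(deltas=[[[0,0.2,0,0,1],[0,0.4,0,0,1],[0,0.4,0,0,1],[0,0.4,0,0,1],[0,0.4,0,0,1]]])

```text
time: 14.18
tcp_pos: [0.3666, -0.2084, 0.2636]
tool_rot: [-3.13, 0.259, 0.001]
contact_force: [0.9, -0.0, 0.2]
width: 0.002
grasp_force: 0.0
```

```bash
python3 -c "
from e import *
show()
c=bot.camera('top');i=cv2.resize(c['img'][100:300,130:400],None,fx=2.9,fy=2.9,interpolation=2);cv2.imwrite('pics/a5.png',cv2.convertScaleAbs(i[:,:,::-1],alpha=1.6))"
```

```text
tcp [ 0.3666 -0.2084  0.2636] yaw -0.165 tilt [-0.     0.001 -1.   ] F [ 0.9 -0.   0.2] t 14.175
width 0.0021250394475805004
motor along -0.1005 across -0.5737
empty along -0.0633 across -0.3892
```

View pics/a5.png

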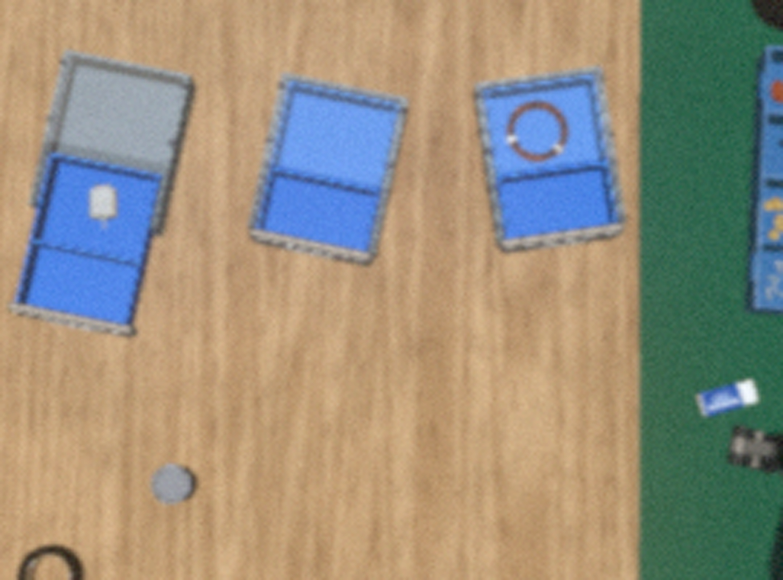

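The motor tray is fully out with its lip at about (72,318). The empty and coil trays are home, the canister (173,484) and eraser (728,398) haven't moved, and the arm is clear. Handing in.

```bash
python3 -c "
from station import bot
print(bot.job_done())"
```

```text
the job is handed in; nothing more can be done
None
```

The empty tray was pushed home first, then the motor tray was hooked from behind its lip and drawn out to its stop; the coil tray stayed shut, the canister and eraser were not moved, and the arm finished clear at about 14 s, though the hand-in returned no verdict.

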